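Square the carton up against the rail and its end stop

TASK

Push the pink carton along the worktop, without gripping or lifting it, until its long back side lies flush along the wooden rail and its end is right up against the blue end stop, touching both. The stop may be at either end of the rail; leave the tin, the spice jar and the salt shaker standing where they are.

Things in the scene. Friction and masses are not known exactly. Their poses are not given: they have to be found in the camera images.
- carton: Loose closed pink carton, 123 mm (its x) by 224 mm (its y, long), 69 mm high (solid sides reach 63 mm), 0.3 to 0.6 kg, slides on the worktop. Origin at the centre of its underside, axes along its edges, z up. It starts on the robot's side of the rail, a long side towards the rail, turned up to 20 degrees out of line with it.
- rail: Low wooden backstop rail fixed to the worktop, 20 mm thick (its x), 560 mm long (its y), 36 mm high, with small brass screw heads along its top. Origin at the centre of its underside; its y runs along the rail, its x points away from the robot, so the face that the carton shall lie against is at x = -10 mm.
- end_stop: Blue block fixed at one end of the rail (left or right), on its front face: 90 mm along its x, 20 mm thick along its y, 36 mm high (the clip over the rail 43 mm). Origin at the centre of the block's underside, 55 mm in front of the rail's centre line, 250 mm along the rail from its middle; axes parallel to the rail's; faces along the rail at y = +10 and -10 mm.
- tin: Loose short food tin with a tomato picture, 75 mm diameter, 58 mm high, standing in front of the other end of the rail, 250 mm from the rail's middle. Bystander. Origin at the centre of its underside.
- spice_jar: Loose spice jar with a black cap, 41 mm diameter, 105 mm high, near the front edge on the right. Bystander. Origin at the centre of its underside.
- salt_shaker: Loose glass salt shaker with a grey top, 44 mm diameter, 90 mm high, near the front edge on the left. Bystander. Origin at the centre of its underside.

How it is judged:
At the end, for the whole second after the job is handed in: The carton lies flat and at rest with its long side within 5 mm of the rail's front face and within 2 degrees of parallel, and its end within 5 mm of the end stop's inner face (x of carton in the frame of rail between -0.0765 and -0.066 m and y of carton in the frame of rail between -0.17 and 0.17 m and angle between the y axis of carton and the y axis of rail, either way round below 0.035 rad and (y of carton in the frame of end_stop between -0.127 and -0.115 m or y of carton in the frame of end_stop between 0.115 and 0.127 m) and height (world z) of carton below 0.005 m and angle between carton's own z axis and vertical below 0.05 rad and linear speed of carton below 0.01 m/s); the robot touches nothing.
It fails at once if the carton is lifted or tipped (height (world z) of carton above 0.015 m or angle between carton's own z axis and vertical above 0.15 rad).
It fails at once if the tin is moved more than 20 mm or knocked over (distance of tin from where it was at the start of the episode above 0.02 m or angle between tin's own z axis and vertical above 0.3 rad).
It fails at once if the spice jar is moved more than 20 mm or knocked over (distance of spice_jar from where it was at the start of the episode above 0.02 m or angle between spice_jar's own z axis and vertical above 0.3 rad).
It fails at once if the salt shaker is moved more than 20 mm or knocked over (distance of salt_shaker from where it was at the start of the episode above 0.02 m or angle between salt_shaker's own z axis and vertical above 0.3 rad).
It also fails if it takes over 51 s, if anything falls off the work surface, if the arm or the gripper's body presses on something with over 40 N, if the wrist force passes 120 N, or if a joint passes its speed limit or range.

ROBOT

A 6-joint arm with a two-finger parallel gripper is mounted at the origin on a cart in front of the work surface, level with it; the furniture and walls round the work are solid. World frame = base frame: x ahead of the robot, y to its left, z up, the work surface at z = 0. Lengths are in m, angles in rad, forces in N, time in s.
With the tool pointing down it reaches from about 0.2 to 0.875 m from the base axis. Payload 3.4 kg.
Tool frame: the origin (TCP) lies on the mounting face of the last link; the fingertips stand 199 mm ahead of it and the grasp point (between the pads) lies 180 mm ahead of it (grip_point_offset is the distance from the TCP to the grasp point, in m); z points along the fingers, y is the line along which they close (so a half turn about z gives the same grasp; the last joint's range is limited). The gripper opens to 94 mm and grips with 3 to 60 N. Pads are 16 mm wide; open, the fingers measure 119 mm over their backs; the gripper's body (75 mm by 177 mm) begins 78 mm behind the grasp point.
Start: joints at [-1.246, 0.276, 1.505, -0, 1.361, -0.121], TCP at [0.248, -0.519, 0.405] pointing down, gripper open.
Joint ranges: [-2.89, 2.89], [-0.75, 2.08], [0.22, 2.7], [-1.18, 4.32], [0.11, 2.71], [-2.7, 2.7]. Speed limits (rad/s): [2.57, 2.57, 3.14, 3.14, 3.14, 3.14].

INTERFACE

Orientations are given as a rotation vector (axis times angle).
In Python, from bench import * gives the robot as it stands. The module is installed in compiled form; this text tells all that it offers.
- The arm moves only by the tool servo_tool, never from a script. Its argument "commands" is a list of rows, each a list of 3 entries, a list of its own where there are three numbers: the turn, a rotation vector about the tool's x, y, z in rad, then the shift along the tool's x, y, z in cm, then the opening, from -1 (shut) to 1 (fully open). In form: [[[rx, ry, rz], [dx, dy, dz], jaw], ...]. A call has 1 to 8 rows; each row shifts and turns the commanded pose from where the row before left it, along the tool's axes as they then stand; what a row does not reach is not made up. A row lasts 1/12 s, in which the tool goes at most 41.7 mm and 7.16 degrees, less where a joint would pass 70% of its speed; a pose out of reach is approached as far as the arm can. A call is refused whole if a number of a shift passes 4.17 or a number of a turn 0.125, either way. A call with a gripper value outside its range is refused whole. The fingers move at their own pace and stop on an object; "squeeze" is the grip in N (left out, the last holds). Time passes only in rows, so rows that do not move let the fingers close. It gives the time, the measured TCP pose, the force, the opening and the grip force at its end, in the units of the state.
- get_obs(): the state, without advancing time (a new reading comes with each control period).
- capture(name): name is "scene" or "side" or "wrist"; returns a dict with "img" (480x640x3 uint8, red, green, blue), "camera_matrix" (3x3 intrinsics, pixels), "rvec" (rotation vector, rad) and "tvec" (3), from world to camera coordinates, as OpenCV has them; the wrist camera has in their place "tool_from_camera" (4x4, takes a point from camera to tool coordinates, whose origin is the TCP and whose axes are the flange's). Camera axes: x right, y down, z forward; pixel columns grow to the right and rows downward; lengths in m; the calibration is good to about 2 mm. A picture is of the moment at which its call begins: read the wrist's pose just before it. There is no depth.
- close_job(): hands the job in; it is judged then, once.
Trained networks look in a picture, given as the dict that the camera call returned (one of the last four; its "shot" number tells which), for a name from the list of things; names that differ only in an ending like _2 or _b are one class to them, and where a whole thing is asked for, a point or a joint stands for the part that bears it (a point fixed in the world has none). Each returns a list of dicts, best first, with "p" (0 to 1); they miss things now and then, are a little off and sometimes report something else, mostly with a low value. They report only what shows in the picture. A call takes as long as a camera call.
- boxes_of(label, picture): "xyz" ([x, y, z] in m, in world coordinates, good to about 4 mm: the middle of the surface that is visible of it).
- cut_out(label, picture): "mask" (480x640 bool, what is visible of it).
- pinpoint(label, picture): "xyz" ([x, y, z] in m, in world coordinates, good to about 4 mm: a listed point, or the origin of a listed thing).
The state is a dict: "time_s": time; "joints": joint angles; "qd": joint speeds; "joint_torque": joint torques, N m; "position": TCP position; "orientation": TCP orientation; "wrist_force": force on the tool from outside, world axes, zero at the start; "ft_torque": the same for the moment, N m; "opening": opening from 0.0 (shut) to 1.0 (fully open); "grip_force": force on a finger pad.
Only numpy, scipy, OpenCV 4.12 (cv2) and the standard library are available. Lean on these libraries where they do the work, as an engineer would, in place of code of your own. Each camera call takes 0.05 s, during which the arm holds its last target. There are 200 camera calls.

## Working session

There is one attempt and no reset: what is moved stays moved. The work goes in short steps, Python scripts to look and compute and a tool call to move; the robot and the scene stay as the last step left them, time stands still between calls to the robot, and variables do not carry over. Pictures are saved under pics/ and viewed, at most 10 in all, crops included, and the job is handed in when it is done.

Besides the shell and the picture viewer there is one more tool, called after "Call:" by a JSON object that holds its "fn" and its "kwargs". servo_tool: Moves the arm, as the interface text tells. Its arguments: {"type":"object","properties":{"commands":{"type":"array","items":{"type":"array"}},"squeeze":{"type":"number"}},"required":["commands"]}

```bash
mkdir -p pics; cat > h.py <<'E'
from bench import *
import numpy as np, cv2
def fit_quad(mask):
    c=max(cv2.findContours(mask.astype(np.uint8),0,2)[0],key=cv2.contourArea)
    return c
def ray(pic,uv,z):
    K=pic["camera_matrix"];R=cv2.Rodrigues(np.array(pic["rvec"],float))[0];t=np.array(pic["tvec"],float).ravel()
    d=R.T@np.linalg.inv(K)@np.array([uv[0],uv[1],1.]);o=-R.T@t
    return o+d*(z-o[2])/d[2]
E
python3 - <<'E'
from h import *
s=get_obs();print(s["time_s"],s["position"],s["orientation"],s["wrist_force"])
for n in("scene","side"):
    p=capture(n);cv2.imwrite(f"pics/{n}0.png",p["img"][:,:,::-1])
    R=cv2.Rodrigues(np.array(p["rvec"],float))[0];print(n,"cam at",-R.T@np.array(p["tvec"],float).ravel())
    for l in("carton","rail","end_stop","tin","spice_jar","salt_shaker"):
        print(l,[(np.round(d["xyz"],3),round(d["p"],2)) for d in pinpoint(l,p)[:2]],[(np.round(d["xyz"],3),round(d["p"],2)) for d in boxes_of(l,p)[:1]])
E
```

```text
0.0 [ 0.24783894 -0.51862865  0.40382272] [-3.06217111e+00 -6.94040004e-01  3.33101253e-04] [ 0.21461455 -0.09566603  0.05754989]
scene cam at [-0.2937565   0.67562679  0.49158818]
carton [(array([ 0.481, -0.039, -0.005]), 0.71)] [(array([0.443, 0.007, 0.057]), 0.59)]
rail [(array([ 0.594, -0.043,  0.004]), 0.6), (array([ 0.478, -0.04 , -0.003]), 0.6)] [(array([0.577, 0.104, 0.032]), 0.92)]
end_stop [(array([ 0.518,  0.199, -0.   ]), 0.86)] [(array([0.516, 0.206, 0.03 ]), 0.85)]
tin [(array([ 0.56 , -0.296, -0.002]), 0.57)] []
spice_jar [] []
salt_shaker [(array([ 0.33 ,  0.335, -0.004]), 0.73)] [(array([0.318, 0.343, 0.043]), 0.86)]
side cam at [-0.01045558  0.65766433  0.72456503]
carton [(array([ 0.479, -0.036,  0.002]), 0.69)] [(array([0.461, 0.003, 0.067]), 0.79)]
rail [(array([ 0.594, -0.043,  0.001]), 0.73)] [(array([0.586, 0.011, 0.034]), 0.59)]
end_stop [(array([0.519, 0.201, 0.001]), 0.78), (array([ 0.356, -0.296,  0.002]), 0.55)] [(array([0.526, 0.206, 0.033]), 0.85)]
tin [(array([ 0.558, -0.301,  0.001]), 0.83)] [(array([ 0.554, -0.282,  0.053]), 0.68)]
spice_jar [(array([ 0.356, -0.294, -0.   ]), 0.7)] [(array([ 0.353, -0.275,  0.069]), 0.57)]
salt_shaker [(array([ 0.33 ,  0.337, -0.002]), 0.88), (array([ 0.596, -0.043, -0.   ]), 0.68)] [(array([0.322, 0.347, 0.054]), 0.64)]
```

View pics/scene0.png

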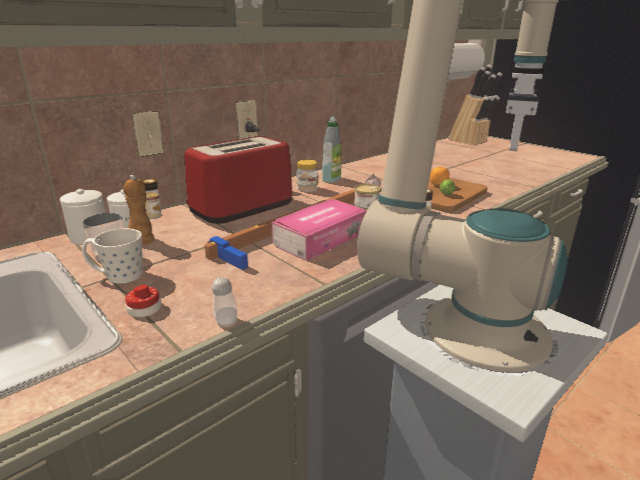

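View pics/side0.png

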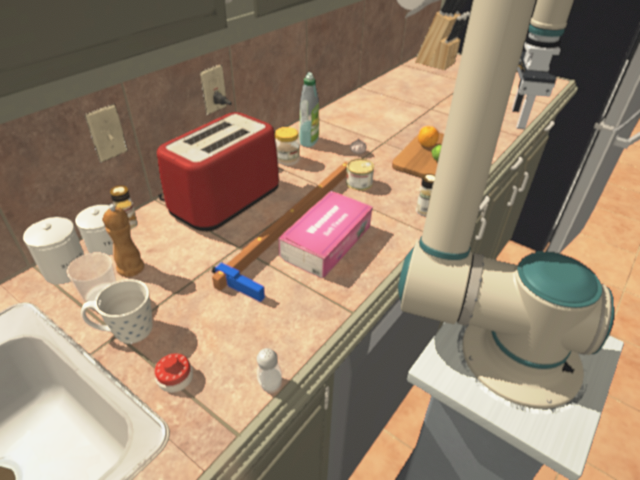

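The stop is at the left (+y) end: blue block at about (228,252) in the scene view and (238,282) in the side view. The carton is at about (320,228) and (327,233). The tin is at (360,172) in the side view, in front of the far end of the rail. I'll fit the carton and rail poses next.

```bash
cat >> h.py <<'E'
from scipy.optimize import minimize
def box_mask(pic,x,y,a,sx,sy,h,z0=0):
    c,s=np.cos(a),np.sin(a)
    P=np.array([[x+c*u-s*v,y+s*u+c*v,z] for u in(-sx/2,sx/2) for v in(-sy/2,sy/2) for z in(z0,h)])
    q=cv2.projectPoints(P,np.array(pic["rvec"],float),np.array(pic["tvec"],float),pic["camera_matrix"],None)[0].reshape(-1,2)
    m=np.zeros((480*4,640*4),np.uint8);cv2.fillConvexPoly(m,cv2.convexHull(((q+.5)*4).astype(np.int32)),1)
    return cv2.resize(m*255,(640,480),interpolation=cv2.INTER_AREA)/255.
def fit_carton(pics,x0):
    ms=[]
    for p in pics:
        r=cut_out("carton",p)
        if r: ms.append((p,r[0]["mask"].astype(float)))
    def cost(v):
        return sum(np.abs(box_mask(p,v[0],v[1],v[2],.123,.224,.066)-m).sum()/m.sum() for p,m in ms)/max(len(ms),1)
    best=min((minimize(cost,[x0[0],x0[1],a],method="Nelder-Mead",options=dict(initial_simplex=[[x0[0],x0[1],a],[x0[0]+.01,x0[1],a],[x0[0],x0[1]+.01,a],[x0[0],x0[1],a+.08]],maxiter=90)) for a in ([x0[2]] if len(x0)>2 else (-.2,.1,.35))),key=lambda r:r.fun)
    return best.x,best.fun
RA=0.0847; RO=np.array([.594,-.043])
def rel(xya,RO=RO,RA=RA):
    d=np.array(xya[:2])-RO;c,s=np.cos(RA),np.sin(RA);return np.array([c*d[0]+s*d[1],-s*d[0]+c*d[1],xya[2]-RA])
E
python3 - <<'E'
from h import *
p=capture("side")
x,f=fit_carton([p],[.48,-.037]);print("carton",x,f,"in rail",rel(x))
m=cut_out("rail",p)[0]["mask"];ms=cut_out("end_stop",p)[0]["mask"]
ys,xs=np.nonzero(m);print("rail px",len(xs),xs.min(),xs.max())
# back/top edge of the rail: uppermost mask pixel per column at z=.036
cols=[c for c in range(xs.min()+8,xs.max()-6,3) if m[:,c].any()]
P=np.array([ray(p,(c,np.nonzero(m[:,c])[0].min()-.5),.036)[:2] for c in cols])
v=cv2.fitLine(P.astype(np.float32),cv2.DIST_HUBER,0,.002,.01).ravel();print("back edge dir angle",np.degrees(np.arctan2(-v[0]*np.sign(v[1]),abs(v[1]))),"pt",v[2:],"ends",P[0],P[-1])
o=p["img"].copy();o[m]=o[m]//2+[0,120,0];o[ms]=o[ms]//2+np.array([120,120,0],int).astype(np.uint8)
b=(box_mask(p,*x,.123,.224,.066)>.5).astype(np.uint8);cv2.drawContours(o,cv2.findContours(b,0,2)[0],-1,(255,255,255),1)
cv2.imwrite("pics/fit0.png",cv2.resize(o[130:330,180:420,::-1],None,fx=3,fy=3))
E
```

```text
carton [ 2.06943759 -2.45560082  4.6970096 ] 1.0 in rail [ 1.26604524 -2.52877208  4.6123096 ]
rail px 2380 212 347
back edge dir angle 5.5118504 pt [ 0.60513633 -0.03798835] ends [0.57700125 0.21170451] [ 0.63208604 -0.3007886 ]
```

View pics/fit0.png

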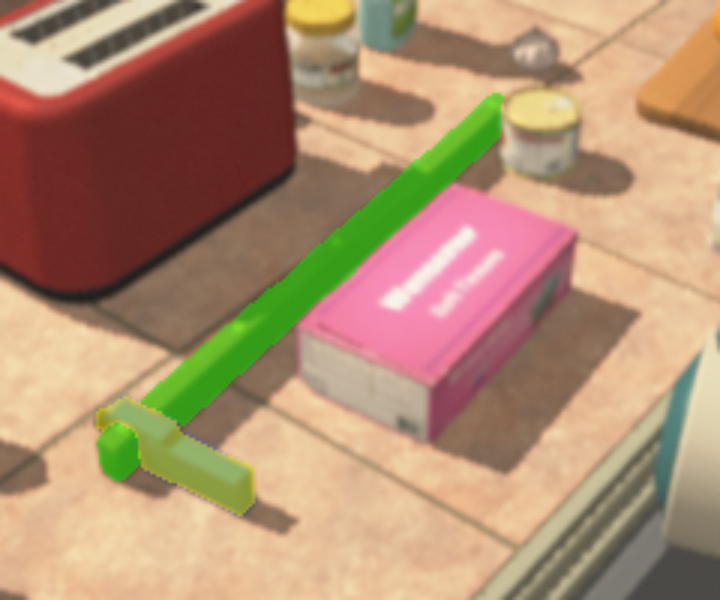

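The overlay shows the rail and stop masks are right. The carton fit failed, so I'll use its top corners as seen, in full-image pixels: (332,192), (372,208), (324,258), (280,238).

```bash
sed -i 's/^RA=.*/RA=0.092; RO=np.array([.595,-.043])/' h.py; python3 - <<'E'
from h import *
p=capture("side")
for d in cut_out("carton",p)[:4]: m=d["mask"];ys,xs=np.nonzero(m);print(d["p"],m.sum(),xs.min(),xs.max(),ys.min(),ys.max())
q=np.array([ray(p,u,.067)[:2] for u in [(331.7,191.7),(372.3,208),(324,258.3),(280,238.3)]]);print(q)
L=q[3]-q[0];L2=q[2]-q[1];print("len",np.linalg.norm(L),np.linalg.norm(L2),np.linalg.norm(q[1]-q[0]),np.linalg.norm(q[2]-q[3]))
for l in(L,L2):print("ang",np.arctan2(-l[0],l[1]))
x0=[*q.mean(0),np.arctan2(-(L+L2)[0],(L+L2)[1])];print(x0,rel(x0))
ms=box_mask(p,*x0,.123,.224,.066);print(ms.sum())
R=cv2.Rodrigues(np.array(get_obs()["orientation"]))[0];print(np.round(R,3))
E
```

```text
[[ 0.54106164 -0.13488183]
 [ 0.42547984 -0.14044322]
 [ 0.4089258   0.07262859]
 [ 0.52279008  0.08081942]]
len 0.216473738312111 0.21371389828540913 0.1157155249711733 0.11415850789828814
ang 0.08450597538419236
ang 0.07753654214598506
[np.float64(0.47456434222540805), np.float64(-0.030469258877559524), np.float64(0.08104361482211078)] [-0.11877513  0.02354221 -0.01095639]
5357.356862745099
[[ 0.902  0.431  0.   ]
 [ 0.431 -0.902 -0.   ]
 [-0.     0.    -1.   ]]
```

The carton is nearly parallel to the rail, at about (0.476, -0.033), with its centre about 117 mm in front of the rail's centre line. I'll square the tool to the rail and move behind the carton's front face.

Call:
{"fn": "servo_tool", "kwargs": {"commands": [[[0,0,0.118],[0,0,0],1],[[0,0,0.118],[0,0,0],1],[[0,0,0.117],[0,0,0],1],[[0,0,0],[1.06,-3.3,0],1],[[0,0,0],[1.06,-3.3,0],1],[[0,0,0],[1.06,-3.3,0],1],[[0,0,0],[1.06,-3.3,0],1],[[0,0,0],[1.06,-3.3,0],1]]}}

```text
time_s: 2.27
position: [0.2854, -0.3481, 0.4046]
orientation: [3.138, 0.145, 0.0]
wrist_force: [0.3, -0.5, 0.2]
opening: 1.001
grip_force: 0.0
```

Call:
{"fn": "servo_tool", "kwargs": {"commands": [[[0,0,0],[1.06,-3.3,0],1],[[0,0,0],[1.06,-3.3,0],1],[[0,0,0],[1.06,-3.3,0],1],[[0,0,0],[1.06,-3.3,0],1],[[0,0,0],[1.06,-3.3,0],1],[[0,0,0],[1.06,-3.3,0],1],[[0,0,0],[0,0,0],1],[[0,0,0],[0,0,0],1]]}}

```text
time_s: 2.93
position: [0.3304, -0.1451, 0.405]
orientation: [3.137, 0.152, 0.001]
wrist_force: [-0.1, -0.0, -0.2]
opening: 0.997
grip_force: 0.0
```

Call:
{"fn": "servo_tool", "kwargs": {"commands": [[[0,0,0],[1.09,-3.25,0],1],[[0,0,0],[1.09,-3.25,0],1],[[0,0,0],[1.09,-3.25,0],1],[[0,0,0],[0,0,3],1],[[0,0,0],[0,0,3],1],[[0,0,0],[0,0,3],1],[[0,0,0],[0,0,3],1],[[0,0,0],[0,0,3],1]]}}

```text
time_s: 3.6
position: [0.3543, -0.0477, 0.2537]
orientation: [3.137, 0.144, 0.003]
wrist_force: [0.2, -0.1, 0.4]
opening: 1.002
grip_force: 0.0
```

```bash
python3 - <<'E'
from h import *
s=get_obs();print(s["position"],s["orientation"])
p=capture("side");cv2.imwrite("pics/side1.png",p["img"][:,:,::-1])
for d in cut_out("carton",p)[:2]: print(d["p"],d["mask"].sum())
print([(np.round(d["xyz"],3),round(d["p"],2)) for d in pinpoint("carton",p)[:2]])
R=cv2.Rodrigues(np.array(s["orientation"]))[0]
for sg in(-.06,.06): print(rel([*(np.array(s["position"])+R@[0,sg,.199])[:2],0]))
E
```

```text
[ 0.35431887 -0.04771622  0.25365823] [3.13690393e+00 1.43707814e-01 2.52723536e-03]
0.87 4321
0.5 2344
[(array([ 0.482, -0.036, -0.002]), 0.93)]
[-0.23976298  0.07712245 -0.092     ]
[-0.23981592 -0.0428774  -0.092     ]
```

View pics/side1.png

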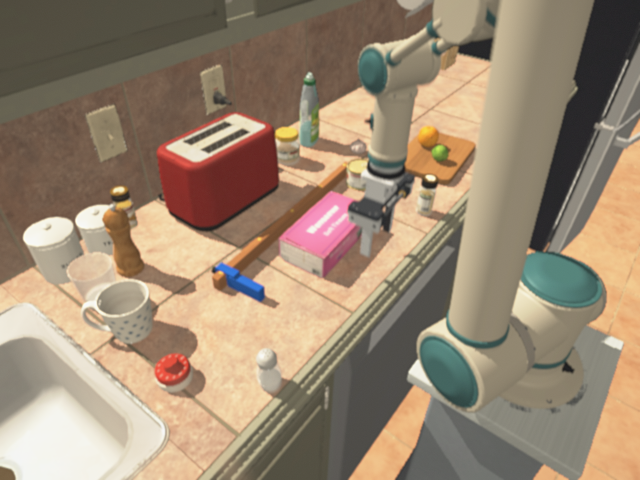

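The gripper stands at about (375,215), in front of the carton's long side and clear of everything. I'll lower it and push forward.

Call:
{"fn": "servo_tool", "kwargs": {"commands": [[[0,0,0],[0,0,2],1],[[0,0,0],[0,0,1.2],1],[[0,0,0],[1.5,0,0],1],[[0,0,0],[1.5,0,0],1],[[0,0,0],[1,0,0],1],[[0,0,0],[1,0,0],1],[[0,0,0],[0.8,0,0],1],[[0,0,0],[0.8,0,0],1]]}}

```text
time_s: 4.42
position: [0.4194, -0.0405, 0.2231]
orientation: [3.138, 0.146, -0.004]
wrist_force: [-4.0, -0.9, 2.4]
opening: 0.999
grip_force: 1.9
```

Call:
{"fn": "servo_tool", "kwargs": {"commands": [[[0,0,0],[0.5,0,0],1],[[0,0,0],[0.5,0,0],1],[[0,0,0],[0.5,0,0],1],[[0,0,0],[0.5,0,0],1],[[0,0,0],[0,0,0],1]]}}

```text
time_s: 4.83
position: [0.4408, -0.0385, 0.2227]
orientation: [3.138, 0.146, 0.003]
wrist_force: [0.1, 0.1, -0.2]
opening: 1.001
grip_force: 0.1
```

Call:
{"fn": "servo_tool", "kwargs": {"commands": [[[0,0,0],[0.3,0,0],1],[[0,0,0],[0.3,0,0],1],[[0,0,0],[0.2,0,0],1]]}}

```text
time_s: 5.08
position: [0.4478, -0.0377, 0.2225]
orientation: [-3.138, -0.146, -0.001]
wrist_force: [-2.2, 0.7, -0.3]
opening: 1.002
grip_force: 1.1
```

Call:
{"fn": "servo_tool", "kwargs": {"commands": [[[0,0,0],[0.2,0,0],1],[[0,0,0],[0.1,0,0],1]]}}

```text
time_s: 5.25
position: [0.45, -0.0375, 0.2225]
orientation: [-3.138, -0.145, 0.004]
wrist_force: [-6.1, -1.5, 4.5]
opening: 0.997
grip_force: 3.2
```

```bash
python3 - <<'E'
from h import *
s=get_obs();print(s["time_s"],s["position"],s["wrist_force"],rel([*s["position"][:2],0]))
p=capture("side")
for d in cut_out("carton",p)[:2]: print(d["p"],d["mask"].sum())
print([(np.round(d["xyz"],3),round(d["p"],2),rel([*d["xyz"][:2],0])) for d in pinpoint("carton",p)[:1]])
q=p["img"][130:330,180:420,::-1];cv2.imwrite("pics/c2.png",cv2.resize(q,None,fx=3,fy=3,interpolation=cv2.INTER_CUBIC))
E
```

```text
5.25 [ 0.45002716 -0.03746387  0.22253588] [-6.14196976 -1.51481853  4.46041743] [-0.14385114  0.01883142 -0.092     ]
0.61 3193
[(array([ 0.523, -0.029,  0.002]), 0.68, array([-0.07084438,  0.02019389, -0.092     ]))]
```

View pics/c2.png

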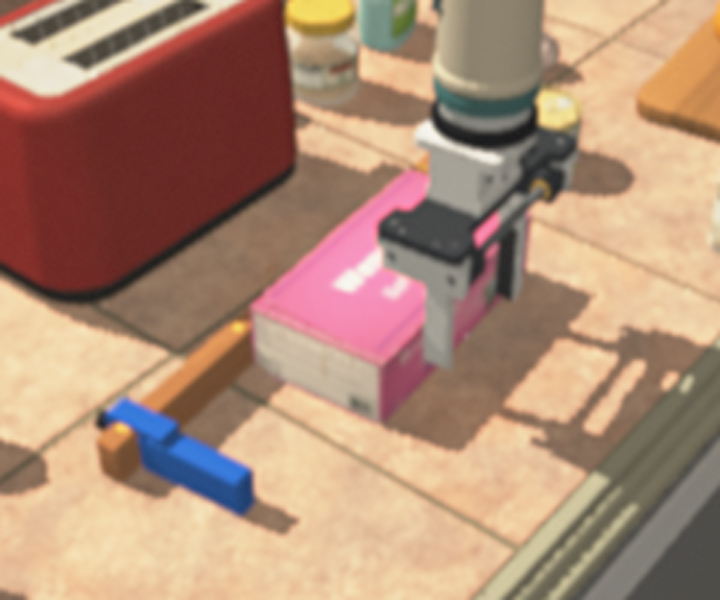

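Side crop: the carton's back edge now runs along the rail, and its near end is at about (315,360) in the crop. The network puts its centre at x = -0.071 in the rail frame, so it is flush. Before moving the gripper to the other end, I'll check the clearance to the toaster.

```bash
python3 - <<'E'
from h import *
p=capture("side")
for c in [(75,298),(295,165)]: print(rel([*ray(p,(c[0]/3+180,c[1]/3+130),.005)[:2],0]))
s=get_obs();print(np.round(s["joints"],2))
c,sn=np.cos(RA),np.sin(RA)
for r in [(-.083,-.17),(-.083,-.122)]: print(r,RO+[c*r[0]-sn*r[1],sn*r[0]+c*r[1]])
E
```

```text
[ 0.15609728  0.14361961 -0.092     ]
[ 0.12216815 -0.11196091 -0.092     ]
[-0.24  0.28  2.03 -0.    0.83  1.24]
(-0.083, -0.17) [ 0.52796895 -0.2199063 ]
(-0.083, -0.122) [ 0.52355918 -0.17210929]
```

Call:
{"fn": "servo_tool", "kwargs": {"commands": [[[0,0,0],[0.2,0,0],1],[[0,0,0],[0,0,0],1]]}}

```text
time_s: 5.62
position: [0.4507, -0.0373, 0.2224]
orientation: [-3.138, -0.145, 0.009]
wrist_force: [-8.9, -1.7, 6.6]
opening: 0.997
grip_force: 4.5
```

Call:
{"fn": "servo_tool", "kwargs": {"commands": [[[0,0,0],[-2,0,0],1],[[0,0,0],[-1.5,0,0],1],[[0,0,0],[0,0,-3.5],1],[[0,0,0],[0,0,-4],1],[[0,0,0],[0,0,-4],1],[[0,0,0],[1.5,2.87,0],1],[[0,0,0],[1.5,2.87,0],1],[[0,0,0],[1.5,2.87,0],1]]}}

```text
time_s: 6.28
position: [0.4722, -0.1231, 0.3398]
orientation: [3.135, 0.147, 0.012]
wrist_force: [0.8, 0.5, 0.2]
opening: 1.0
grip_force: 0.0
```

Call:
{"fn": "servo_tool", "kwargs": {"commands": [[[0,0,0],[1.5,2.87,0],0.2],[[0,0,0],[1.5,2.87,0],0.2],[[0,0,0],[1.5,2.87,0],0.2],[[0,0,-0.121],[0,0,0],0.2],[[0,0,-0.121],[0,0,0],0.2],[[0,0,-0.121],[0,0,0],0.2],[[0,0,-0.121],[0,0,0],0.2],[[0,0,-0.121],[0,0,0],0.2]]}}

```text
time_s: 6.95
position: [0.5245, -0.2042, 0.338]
orientation: [2.947, 1.082, 0.005]
wrist_force: [-0.5, 0.2, -0.1]
opening: 0.598
grip_force: 0.0
```

Call:
{"fn": "servo_tool", "kwargs": {"commands": [[[0,0,-0.121],[0,0,0],0.2],[[0,0,-0.121],[0,0,0],0.2],[[0,0,-0.121],[0,0,0],0.2],[[0,0,-0.121],[0,0,0],0.2],[[0,0,-0.121],[0,0,0],0.2],[[0,0,-0.121],[0,0,0],0.2],[[0,0,-0.121],[0,0,0],0.2],[[0,0,-0.121],[0,0,0],0.2]]}}

```text
time_s: 7.62
position: [0.5244, -0.204, 0.3381]
orientation: [2.104, 2.328, 0.003]
wrist_force: [0.3, -0.4, 0.0]
opening: 0.597
grip_force: 0.0
```

```bash
cat > where.py <<'E'
from h import *
s=get_obs();R=cv2.Rodrigues(np.array(s["orientation"]))[0];yaw=np.arctan2(R[1,0],R[0,0])
print("t",s["time_s"],"pos",np.round(s["position"],4),"rail frame",np.round(rel([*s["position"][:2],yaw]),4),"Rz",np.round(R[:,2],3),"q6",s["joints"][5],"F",np.round(s["wrist_force"],1))
p=capture("side")
for d in pinpoint("carton",p)[:1]: print(np.round(d["xyz"],3),d["p"],rel([*d["xyz"][:2],0])[:2])
for d in pinpoint("tin",p)[:1]: print("tin",np.round(d["xyz"],3),d["p"],rel([*d["xyz"][:2],0])[:2])
E
python3 where.py
```

```text
t 7.6167 pos [ 0.5244 -0.204   0.3381] rail frame [-0.0851 -0.1539  1.5799] Rz [ 0.004 -0.001 -1.   ] q6 -0.5963723638846622 F [ 0.3 -0.4  0. ]
[ 0.522 -0.031 -0.001] 0.83 [-0.07201471  0.0183938 ]
tin [ 0.563 -0.3    0.002] 0.69 [-0.05519497 -0.25320001]
```

Call:
{"fn": "servo_tool", "kwargs": {"commands": [[[0,0,0.01],[0,0,3],0.2],[[0,0,0],[0,0,3],0.2],[[0,0,0],[0,0,3],0.2],[[0,0,0],[0,0,2.5],0.2],[[0,0,0],[0,0,0],0.2],[[0,0,0],[1.5,0,0],0.2],[[0,0,0],[1.5,0,0],0.2],[[0,0,0],[1,0,0],0.2]]}}

```text
time_s: 8.43
position: [0.5202, -0.1621, 0.2244]
orientation: [2.124, 2.312, 0.002]
wrist_force: [0.6, -0.7, -0.0]
opening: 0.599
grip_force: 0.0
```

Call:
{"fn": "servo_tool", "kwargs": {"commands": [[[0,0,0],[0.9,0,0],0.2],[[0,0,0],[0.8,0,0],0.2],[[0,0,0],[0.7,0,0],0.2],[[0,0,0],[0.6,0,0],0.2],[[0,0,0],[0.5,0,0],0.2],[[0,0,0],[0.5,0,0],0.2],[[0,0,0],[0.5,0,0],0.2],[[0,0,0],[0.5,0,0],0.2]]}}

```text
time_s: 9.1
position: [0.5157, -0.1138, 0.2227]
orientation: [2.125, 2.313, 0.0]
wrist_force: [-0.8, -4.5, 4.4]
opening: 0.597
grip_force: 2.1
```

```bash
python3 where.py; python3 - <<'E'
from h import *
p=capture("side")
q=p["img"][130:330,180:420,::-1];cv2.imwrite("pics/c3.png",cv2.resize(q,None,fx=3,fy=3,interpolation=cv2.INTER_CUBIC))
E
```

```text
t 9.1 pos [ 0.5157 -0.1138  0.2227] rail frame [-0.0855 -0.0632  1.5633] Rz [ 0. -0. -1.] q6 -0.43338749033044627 F [-0.8 -4.5  4.4]
[0.518 0.009 0.   ] 0.6 [-0.07212383  0.05857374]
```

View pics/c3.png

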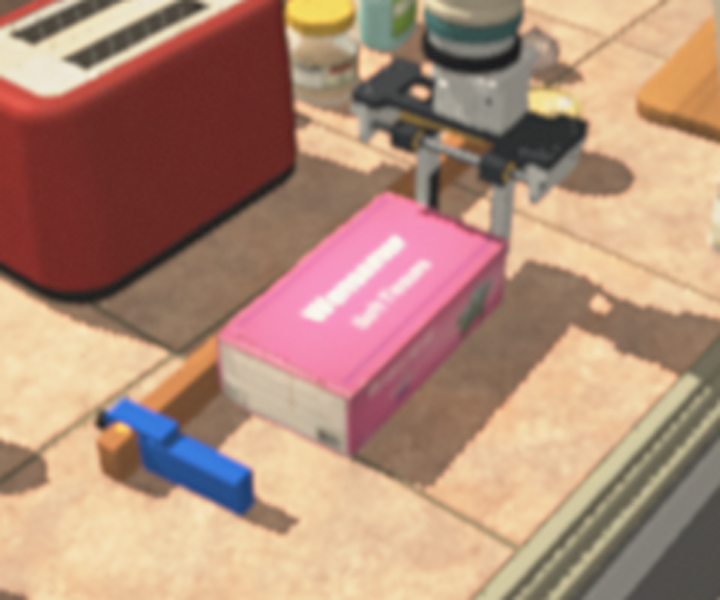

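The carton is moving along the rail, still against it, and both fingers are on its right end at about (430,200) and (500,230). It has about 69 mm to go.

Call:
{"fn": "servo_tool", "kwargs": {"commands": [[[0,0,0],[0.6,0,0],0.2],[[0,0,0],[0.7,0,0],0.2],[[0,0,0],[0.7,0,0],0.2],[[0,0,0],[0.7,0,0],0.2],[[0,0,0],[0.7,0,0],0.2],[[0,0,0],[0.7,0,0],0.2],[[0,0,0],[0.6,0,0],0.2],[[0,0,0],[0.5,0,0],0.2]]}}

```text
time_s: 9.97
position: [0.511, -0.0613, 0.2226]
orientation: [-2.124, -2.314, 0.0]
wrist_force: [-0.8, -1.5, -1.6]
opening: 0.602
grip_force: 0.9
```

Call:
{"fn": "servo_tool", "kwargs": {"commands": [[[0,0,0],[0.4,0,0],0.2],[[0,0,0],[0.3,0,0],0.2],[[0,0,0],[0.3,0,0],0.2],[[0,0,0],[0.2,0,0],0.2]]}}

```text
time_s: 10.3
position: [0.5101, -0.05, 0.2227]
orientation: [2.125, 2.314, -0.0]
wrist_force: [0.0, -1.6, -1.7]
opening: 0.603
grip_force: 1.0
```

Call:
{"fn": "servo_tool", "kwargs": {"commands": [[[0,0,0],[0.2,0,0],0.2],[[0,0,0],[0.1,0,0],0.2]]}}

```text
time_s: 10.47
position: [0.5099, -0.0472, 0.2227]
orientation: [2.125, 2.314, -0.0]
wrist_force: [-1.4, -2.0, -0.9]
opening: 0.601
grip_force: 1.0
```

```bash
python3 where.py
```

```text
t 10.4667 pos [ 0.5099 -0.0472  0.2227] rail frame [-0.0852  0.0037  1.5638] Rz [-0. -0. -1.] q6 -0.31299013668746845 F [-1.4 -2.  -0.9]
[ 0.512  0.08  -0.001] 0.78 [-0.070897    0.12956124]
tin [ 0.565 -0.303  0.004] 0.94 [-0.05388654 -0.25643389]
```

Nearly there. I'll take small steps and watch for the force to rise at the stop.

Call:
{"fn": "servo_tool", "kwargs": {"commands": [[[0,0,0],[0.15,0,0],0.2],[[0,0,0],[0.1,0,0],0.2]]}}

```text
time_s: 10.78
position: [0.5099, -0.0455, 0.2228]
orientation: [2.122, 2.314, -0.002]
wrist_force: [1.0, -7.9, -1.4]
opening: 0.599
grip_force: 3.9
```

Call:
{"fn": "servo_tool", "kwargs": {"commands": [[[0,0,0],[0.15,0,0],0.2],[[0,0,0],[0.1,0,0],0.2]]}}

```text
time_s: 10.95
position: [0.5103, -0.0446, 0.2232]
orientation: [2.116, 2.313, -0.006]
wrist_force: [-1.3, -14.8, -0.5]
opening: 0.599
grip_force: 7.4
```

Call:
{"fn": "servo_tool", "kwargs": {"commands": [[[0,0,0],[0.1,0,0],0.2],[[0,0,0],[0.1,0,0],0.2]]}}

```text
time_s: 11.12
position: [0.5103, -0.0439, 0.2234]
orientation: [2.113, 2.313, -0.009]
wrist_force: [-1.4, -21.1, -0.7]
opening: 0.6
grip_force: 10.5
```

The force rose from 8 to 15 to 21 N with almost no movement, so the end is against the stop. I'll back off, lift, and look.

Call:
{"fn": "servo_tool", "kwargs": {"commands": [[[0,0,0],[-0.5,0,0],0.2],[[0,0,0],[-1.5,0,0],0.2],[[0,0,0],[-2,0,0],0.2],[[0,0,0],[0,0,-3.5],0.2],[[0,0,0],[0,0,-4],0.2],[[0,0,0],[0,0,-4],0.2],[[0,0,0],[-3,0,0],0.2],[[0,0,0],[-3,0,0],0.2]]}}

```text
time_s: 11.78
position: [0.5186, -0.1393, 0.3412]
orientation: [2.118, 2.312, 0.007]
wrist_force: [0.1, 0.4, -0.1]
opening: 0.598
grip_force: 0.0
```

```bash
python3 where.py; python3 - <<'E'
from h import *
p=capture("side")
for d in pinpoint("end_stop",p)[:1]: print("stop",np.round(d["xyz"],3),rel([*d["xyz"][:2],0])[:2])
x0=[.512,.08,.092]
r=cut_out("carton",p);print([(d["p"],d["mask"].sum()) for d in r])
if r: 
    x,f=fit_carton([p],x0);print("fit",x,f,rel(x))
q=p["img"][170:330,190:390,::-1];cv2.imwrite("pics/c4.png",cv2.resize(q,None,fx=3.7,fy=3.7,interpolation=cv2.INTER_CUBIC))
E
```

```text
t 11.7833 pos [ 0.5186 -0.1393  0.3412] rail frame [-0.0849 -0.0889  1.5661] Rz [ 0.007 -0.001 -1.   ] q6 -0.4808373878863011 F [ 0.1  0.4 -0.1]
[0.511 0.077 0.002] 0.63 [-0.07223121  0.1270733 ]
tin [ 0.564 -0.302  0.003] 0.6 [-0.05421906 -0.25459557]
stop [0.518 0.197 0.003] [-0.05512339  0.24610498]
[(0.94, np.int64(5362))]
fit [0.51325938 0.07174527 0.10782776] 0.12713064338006744 [-0.07085326  0.12176955  0.01582776]
```

View pics/c4.png

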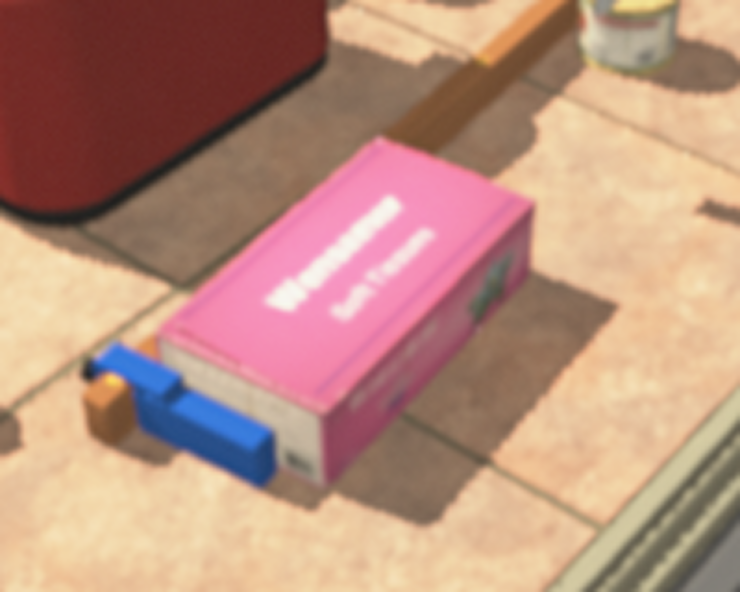

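The carton's left end touches the blue stop at about (160–325, 340–410). The back seam is hidden, so with plenty of time left I'll press gently on the long side again to make sure it is flush.

Call:
{"fn": "servo_tool", "kwargs": {"commands": [[[0,0,0.12],[0,0,0],1],[[0,0,0.12],[0,0,0],1],[[0,0,0.12],[0,0,0],1],[[0,0,0.12],[0,0,0],1],[[0,0,0.12],[0,0,0],1],[[0,0,0.12],[0,0,0],1],[[0,0,0.12],[0,0,0],1],[[0,0,0.12],[0,0,0],1]]}}

```text
time_s: 12.8
position: [0.5176, -0.1387, 0.3373]
orientation: [-2.955, -1.064, 0.001]
wrist_force: [0.5, -0.3, 0.4]
opening: 0.997
grip_force: 0.0
```

Call:
{"fn": "servo_tool", "kwargs": {"commands": [[[0,0,0.12],[0,0,0],1],[[0,0,0.12],[0,0,0],1],[[0,0,0.12],[0,0,0],1],[[0,0,0.12],[0,0,0],1],[[0,0,0.12],[0,0,0],1],[[0,0,0],[-2,-3.4,0],1],[[0,0,0],[-2,-3.4,0],1],[[0,0,0],[-2,-3.4,0],1]]}}

```text
time_s: 13.47
position: [0.4472, -0.0425, 0.337]
orientation: [-3.137, -0.149, 0.002]
wrist_force: [0.4, 1.7, -0.2]
opening: 1.001
grip_force: 0.0
```

Call:
{"fn": "servo_tool", "kwargs": {"commands": [[[0,0,0],[-2,-3.4,0],1],[[0,0,0],[-2,-3.4,0],1],[[0,0,0],[-2,-3.4,0],1],[[0,0,0],[0,0,0],1]]}}

```text
time_s: 13.8
position: [0.3732, 0.0562, 0.3369]
orientation: [-3.134, -0.159, 0.009]
wrist_force: [0.4, -1.2, 0.4]
opening: 0.996
grip_force: 0.0
```

```bash
python3 where.py
```

```text
t 13.8 pos [0.3732 0.0562 0.3369] rail frame [-0.2117  0.1192  0.0096] Rz [-0.006  0.003 -1.   ] q6 1.4305397047033155 F [ 0.4 -1.2  0.4]
[0.513 0.08  0.   ] 0.65 [-0.06999162  0.12957814]
```

Call:
{"fn": "servo_tool", "kwargs": {"commands": [[[0,0,0.01],[0,0,3],1],[[0,0,0],[0,0,3],1],[[0,0,0],[0,0,3],1],[[0,0,0],[0,0,2.3],1],[[0,0,0],[2,0,0],1],[[0,0,0],[2,0,0],1],[[0,0,0],[1.2,0,0],1],[[0,0,0],[0.5,0,0],1]]}}

```text
time_s: 14.62
position: [0.4387, 0.0557, 0.2246]
orientation: [3.138, 0.132, 0.004]
wrist_force: [0.0, 0.4, 0.0]
opening: 0.999
grip_force: 0.0
```

Call:
{"fn": "servo_tool", "kwargs": {"commands": [[[0,0,0],[0.4,0,0],1],[[0,0,0],[0.3,0,0],1],[[0,0,0],[0.2,0,0],1]]}}

```text
time_s: 14.87
position: [0.4422, 0.0569, 0.2243]
orientation: [3.138, 0.137, -0.012]
wrist_force: [-7.8, -2.9, 4.8]
opening: 1.001
grip_force: 3.8
```

Call:
{"fn": "servo_tool", "kwargs": {"commands": [[[0,0,0],[0.2,0,0],1],[[0,0,0],[0.1,0,0],1]]}}

```text
time_s: 15.03
position: [0.4431, 0.0572, 0.224]
orientation: [3.137, 0.139, -0.019]
wrist_force: [-10.0, -4.1, 6.5]
opening: 0.998
grip_force: 5.5
```

```bash
python3 where.py
```

```text
t 15.0333 pos [0.4431 0.0572 0.224 ] rail frame [-0.142   0.1137 -0.0034] Rz [-0.012 -0.002 -1.   ] q6 1.4573610612528227 F [-10.   -4.1   6.5]
[0.512 0.079 0.003] 0.88 [-0.07155877  0.12891933]
tin [ 0.564 -0.3    0.002] 0.97 [-0.054452   -0.25276643]
```

The force climbs at once at the same rail-frame depth as before (-0.142), so the carton is flush. I'll retreat straight back and check.

Call:
{"fn": "servo_tool", "kwargs": {"commands": [[[0,0,0],[-0.5,0,0],1],[[0,0,0],[-1.5,0,0],1],[[0,0,0],[-2.5,0,0],1],[[0,0,0],[-2.5,0,0],1],[[0,0,0],[0,0,-4],1],[[0,0,0],[0,0,-4],1],[[0,0,0],[0,0,-4],1],[[0,0,0],[0,0,0],1]]}}

```text
time_s: 15.85
position: [0.3797, 0.0516, 0.3515]
orientation: [3.137, 0.134, 0.025]
wrist_force: [1.0, -0.2, -0.3]
opening: 0.997
grip_force: 0.0
```

```bash
python3 where.py; python3 - <<'E'
from h import *
p=capture("scene");q=p["img"][170:290,190:390,::-1];cv2.imwrite("pics/c5.png",cv2.resize(q,None,fx=4,fy=4,interpolation=cv2.INTER_CUBIC))
E
```

```text
t 15.85 pos [0.3797 0.0516 0.3515] rail frame [-0.2057  0.114  -0.0064] Rz [ 0.016 -0.    -1.   ] q6 1.4379450410101424 F [ 1.  -0.2 -0.3]
[0.509 0.083 0.001] 0.87 [-0.07383393  0.13364834]
tin [ 0.563 -0.303  0.002] 0.46 [-0.05616763 -0.25612301]
```

View pics/c5.png

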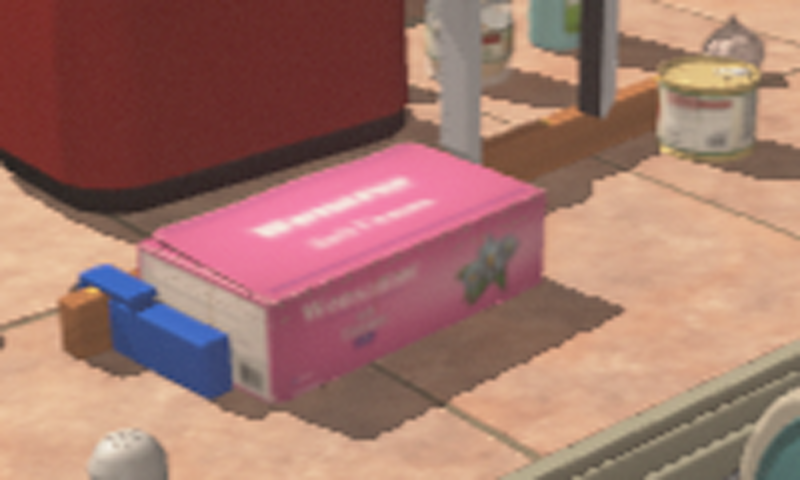

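The scene crop shows the carton against the stop at about (140–230, 250–390) and along the rail. The tin is upright at (708,108), and the gripper is clear. I'm handing in.

```bash
python3 -c "
from bench import *
print(close_job())"
```

```text
the job is handed in; nothing more can be done
None
```

I handed the job in at about 16 s: the carton was pushed flush along the rail and its end pressed against the blue stop (contact felt on both), the gripper is clear, the tin reads unmoved within a few mm, the spice jar and salt shaker weren't re-measured, and no verdict came back.

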